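Spin the banding wheel and brake it at its fork

ROBOT

A 7-joint arm with a two-finger parallel gripper is mounted at the origin on the work surface; the furniture and walls round the work are solid. World frame = base frame: x ahead of the robot, y to its left, z up, the work surface at z = 0. Lengths are in mm, angles in rad, forces in N, time in s.
With the tool pointing down it reaches from about 400 to 875 mm from the base axis. Payload 6.5 kg.
Tool frame: the origin (TCP) lies at the very end of the fingers, on their centre line; the grasp point (between the pads) lies 19 mm behind it (bot.tcp_to_grasp is the distance from the TCP to the grasp point, in mm); z points along the fingers, y is the line along which they close (so a half turn about z gives the same grasp; the last joint's range is limited). The gripper opens to 88 mm and grips with 3 to 60 N. Pads are 18 mm wide; open, the fingers measure 123 mm over their backs; the gripper's body (75 mm by 187 mm) begins 45 mm behind the grasp point.
Start: joints at [1.247, 0.536, -0.004, 1.538, 0.003, 1.067, -0.071], TCP at [165.716, -628.513, 238.716] pointing down, gripper open.
Joint ranges: [-2.7, 2.7], [-0.37, 2.16], [-1.27, 1.26], [0.24, 2.4], [-1.31, 4.45], [0.19, 1.91], [-2.76, 2.76]. Speed limits (rad/s): [2.39, 2.39, 3.14, 3.14, 3.14, 3.14, 3.14].

INTERFACE

Orientations are given as a unit quaternion [w, x, y, z].
In Python, from workcell import bot gives the robot as it stands. The module is installed in compiled form; this text tells all that it offers.
- The arm moves only by the tool step_arm, never from a script. Its argument "motion" is a list of rows, each a list of 2 entries, a list of its own where there are three numbers: the shift along the tool's x, y, z in mm, then the turn about the tool's z in degrees. A call has 1 to 12 rows; each row shifts and turns the commanded pose from where the row before left it, along the tool's axes as they then stand; what a row does not reach is not made up. A row lasts 1/8 s, in which the tool goes at most 62.5 mm and 10.7 degrees, less where a joint would pass 70% of its speed; a pose out of reach is approached as far as the arm can. A call with a gripper value outside its range is refused whole. "jaw" is the opening, from 0 (shut) to 1 (fully open), set as the call begins (left out, the last holds). The fingers move at their own pace and stop on an object; "force" is the grip in N (left out, the last holds). Time passes only in rows, so rows that do not move let the fingers close. It gives the time, the measured TCP pose, the force, the opening and the grip force at its end, in the units of the state.
- bot.state(): the state, without advancing time (a new reading comes with each control period).
- bot.camera(name): name is "side" or "top" or "wrist"; returns a dict with "image" (384x512x3 uint8, blue, green, red), "depth" (384x512 float32, mm along the optical axis (not along the pixel's ray), 0 where there is no reading), "mtx" (3x3 intrinsics, pixels), "extrinsics" (4x4, takes a point from world to camera coordinates). Camera axes: x right, y up, looking along -z (the intrinsics and any distortion apply to the point x, -y, -z); pixel columns grow to the right and rows downward; lengths in mm; the calibration is good to about 2 mm. A picture is of the moment at which its call begins.
- bot.sign_off(): hands the job in; it is judged then, once.
The state is a dict: "t": time; "joints": joint angles; "dq": joint speeds; "effort": joint torques, N m; "eef_pos": TCP position; "tcp_rot": TCP orientation; "ft_force": force on the tool from outside, world axes, zero at the start; "ft_torque": the same for the moment, N m; "width": opening from 0.0 (shut) to 1.0 (fully open); "grip_force": force on a finger pad.
Only numpy, scipy, OpenCV 4.12 (cv2) and the standard library are available. Lean on these libraries where they do the work, as an engineer would, in place of code of your own. Each camera call takes 0.05 s, during which the arm holds its last target. There are 200 camera calls.

TASK

The banding wheel on the bench has just been oiled: with a fingertip, briskly flick it counter-clockwise (seen from above) by its upright stud and take the finger away, so that it runs round by itself. Let the stud go past the two-pronged fork at least once without touching the wheel, and on a later pass brake the disc with one touch of a fingertip so that it stops with the stud between the two prongs; do not push the wheel there, do not grip or lift anything, and leave the things around it where they are. Finish while holding: the program ends with the fingertip still pressed on the stopped disc.

Things in the scene. Friction and masses are not known exactly. Their poses are not given: they have to be found in the camera images.
- wheel_base: Fixed grey cast foot of the banding wheel (a small heavy turntable), 160 mm across, origin at its centre on the table, z up. The dark bracket with the fork stands out from the foot along the body's own +x: two upright steel prongs 8 mm thick, tops 92 mm above the table, 124 mm out from the axis and 60 mm apart (30 mm to either side of the x axis), just outside the edge of the disc. The wheel's axis is the vertical through the origin.
- disc: The turning disc: flat plain aluminium, 210 mm across, 16 mm thick, its top face 68 mm above the table, 1.2 kg, with flat turned grooves and no raised part but the stud. Origin on the axis under the disc, 52 mm above the table; its own +x points to the stud. The flat within 80 mm of the axis stays clear of the stud as it goes round.
- disc_top (a point): Centre of the disc's flat top face, on the axis, 68 mm above the table.
- stud (a point): Middle of the top of the upright steel stud, the only raised part on the disc: 14 mm thick, standing 30 mm above the disc's top face, 88 mm from the axis.
- fork (a point): Point on the stud's circle (88 mm from the axis), midway between the prongs, 98 mm above the table: the stud is to stop under it.
- wheel (a joint): Angle of the disc against the foot, rad, counter-clockwise positive, no stops, counts on through full turns. The stud is midway between the prongs at 0, 6.283, 12.566 ...; it starts between 1.1 and 4.8. Bearing free with a slight drag: left at 2 rad/s it runs on some 20 s and 13 to 20 rad. A press of 5 N, 40 mm from the axis, stops 1.5 rad/s within 0.1 rad; it does not yield downward.
- mug: Small white mug, 60x85x50 mm, loose bystander; origin under its centre.
- candle: Tea light, 38 mm across, 15 mm high, loose bystander.
- tape: Roll of tape lying flat, 104 mm across, 25 mm high, loose bystander.
- nippers: Nippers, 65x139x13 mm, loose bystander.
- weight: Turned brass weight, 33 mm across, 44 mm high, loose bystander.
- lump: Glass lump, 39x52x24 mm, loose bystander.

How it is judged:
By the outcome, as a careful person would: the job done as asked, in the order asked, and still so for the second after the job is handed in, while the arm keeps its last pose, push and grip.
It also fails if it takes over 58 s, if anything falls off the work surface, if the arm or the gripper's body presses on something with over 40 N, if the wrist force passes 120 N, or if a joint passes its speed limit or range.

## Working session

There is one attempt and no reset: what is moved stays moved. The work goes in short steps, Python scripts to look and compute and a tool call to move; the robot and the scene stay as the last step left them, time stands still between calls to the robot, and variables do not carry over. Pictures are saved under pics/ and viewed, at most 10 in all, crops included, and the job is handed in when it is done.

Besides the shell and the picture viewer there is one more tool, called as name([rows], argument=value, ...), one row to a line, values as JSON. step_arm: Moves the arm, as the interface text tells. Its arguments: {"type":"object","properties":{"motion":{"type":"array"},"jaw":{"type":"number"},"force":{"type":"number"}},"required":["motion"]}

```bash
mkdir -p pics
cat > h.py <<'E'
import numpy as np, cv2
from workcell import bot
def cloud(c):
    d=c["depth"];K=c["mtx"];v,u=np.indices(d.shape)
    P=np.stack([(u-K[0,2])/K[0,0]*d,-(v-K[1,2])/K[1,1]*d,-d],-1)
    E=np.array(c["extrinsics"]);return (P-E[:3,3])@E[:3,:3]
E
python3 - <<'E'
from h import *
a=bot.camera("top");b=bot.camera("side")
cv2.imwrite("pics/a.png",a["image"]);cv2.imwrite("pics/b.png",b["image"])
np.savez("a.npz",**a);np.savez("b.npz",**b)
s=bot.state();print(s["t"],s["eef_pos"],s["tcp_rot"],s["width"])
E
```

```text
0.1 [ 165.59480904 -627.98778103  237.93821685] [-7.52007661e-04  9.91695713e-01  1.28604123e-01 -1.62532409e-04] 0.9974602674507268
```

View pics/a.png

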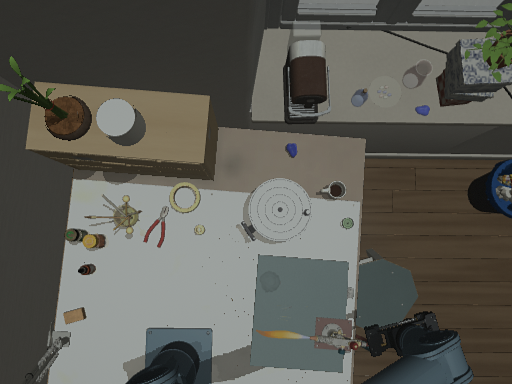

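View pics/b.png

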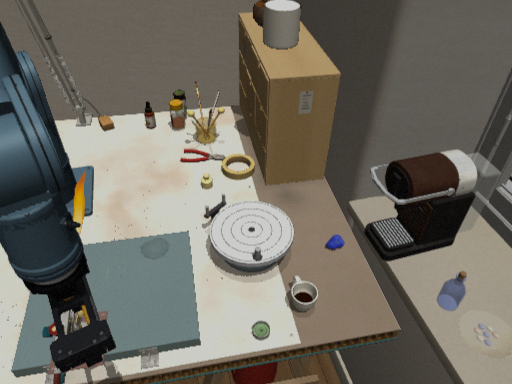

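The top view shows the wheel centre near (280,210), the stud near (306,212), the fork near (249,232) and the mug near (335,189). The side view agrees.

Run:
```python
from h import *
for n in "ab":
    c=dict(np.load(n+".npz"));P=cloud(c)
    ctr=P[210,280] if n=="a" else P[230,252]
    print(n,ctr)
    X=P.reshape(-1,3);X=X[np.linalg.norm(X[:,:2]-ctr[:2],axis=1)<200]
    D=X[(abs(X[:,2]-68)<5)&(np.linalg.norm(X[:,:2]-ctr[:2],axis=1)<115)]
    (cx,cy),r=cv2.minEnclosingCircle(D[:,:2].astype(np.float32));print("disc",cx,cy,r,len(D),D[:,2].mean())
    H=X[(X[:,2]>76)];dr=H[:,:2]-[cx,cy];R=np.hypot(*dr.T);A=np.arctan2(dr[:,1],dr[:,0])
    for x,rr,aa in zip(H,R,A):
        if rr<150: print(x.round(),rr.round(),aa.round(2))
    N=X[(X[:,2]>8)&(np.hypot(*(X[:,:2]-[cx,cy]).T)>150)];print("near",N.min(0),N.max(0))
    pix=[(189,336),(150,292),(198,185),(228,157),(229,199),(223,347)] if n=="a" else [(291,303),(242,335),(165,255),(157,205),(180,206),(330,261)]
    for p in pix: print(p,P[p].round())
a=cv2.imread("pics/a.png")[140:270,210:370];cv2.imwrite("pics/c.png",cv2.resize(a,None,fx=4.5,fy=4.5,interpolation=cv2.INTER_CUBIC))
```

```text
a [ 499.7533765  -330.03746879   67.06364838]
disc 502.92181396484375 -329.2679138183594 104.60757446289062 2805 67.59942659677665
[ 409. -225. 1476.] 140.0 2.3
[ 409. -225. 1476.] 140.0 2.3
[ 409. -225. 1476.] 140.0 2.3
[ 409. -225. 1476.] 140.0 2.3
[ 409. -225. 1476.] 140.0 2.3
[ 409. -225. 1476.] 140.0 2.3
[ 409. -225. 1476.] 140.0 2.3
[ 409. -225. 1476.] 140.0 2.3
[ 409. -225. 1476.] 140.0 2.3
[ 409. -225. 1476.] 140.0 2.3
[ 409. -225. 1476.] 140.0 2.3
[ 409. -225. 1476.] 140.0 2.3
[ 409. -225. 1476.] 140.0 2.3
[ 409. -225. 1476.] 140.0 2.3
[ 409. -225. 1476.] 140.0 2.3
[ 409. -225. 1476.] 140.0 2.3
[ 409. -225. 1476.] 140.0 2.3
[ 409. -225. 1476.] 140.0 2.3
[ 409. -225. 1476.] 140.0 2.3
[ 409. -225. 1476.] 140.0 2.3
[ 409. -225. 1476.] 140.0 2.3
[ 409. -225. 1476.] 140.0 2.3
[ 409. -225. 1476.] 140.0 2.3
[ 409. -225. 1476.] 140.0 2.3
[ 409. -225. 1476.] 140.0 2.3
[ 409. -225. 1476.] 140.0 2.3
[ 409. -225. 1476.] 140.0 2.3
[ 409. -225. 1476.] 140.0 2.3
[ 409. -225. 1476.] 140.0 2.3
[ 409. -225. 1476.] 140.0 2.3
[ 409. -225. 1476.] 140.0 2.3
[ 409. -225. 1476.] 140.0 2.3
[ 409. -2
[... 27933 characters left out ...]
[ 492. -424.   86.] 95.0 -1.68
[ 494. -425.   86.] 95.0 -1.66
[ 496. -425.   85.] 95.0 -1.63
[ 500. -423.   82.] 93.0 -1.6
[ 489. -419.   76.] 89.0 -1.72
[ 490. -424.   83.] 95.0 -1.71
[ 492. -424.   82.] 95.0 -1.68
[ 494. -424.   81.] 94.0 -1.66
[ 497. -425.   82.] 95.0 -1.63
[ 499. -423.   79.] 93.0 -1.6
[ 488. -422.   77.] 92.0 -1.73
[ 490. -422.   77.] 93.0 -1.7
[ 492. -424.   79.] 95.0 -1.68
[ 494. -426.   80.] 96.0 -1.66
near [ 304.6874661  -526.97104982    8.83812661] [ 700.34509406 -257.9076777    51.68020834]
(291, 303) [ 581. -503.   20.]
(242, 335) [ 713. -382.   17.]
(165, 255) [604.   0.  -2.]
(157, 205) [454.  64.  11.]
(180, 206) [435. -68.  25.]
(330, 261) [ 463. -568.   12.]
```

View pics/c.png

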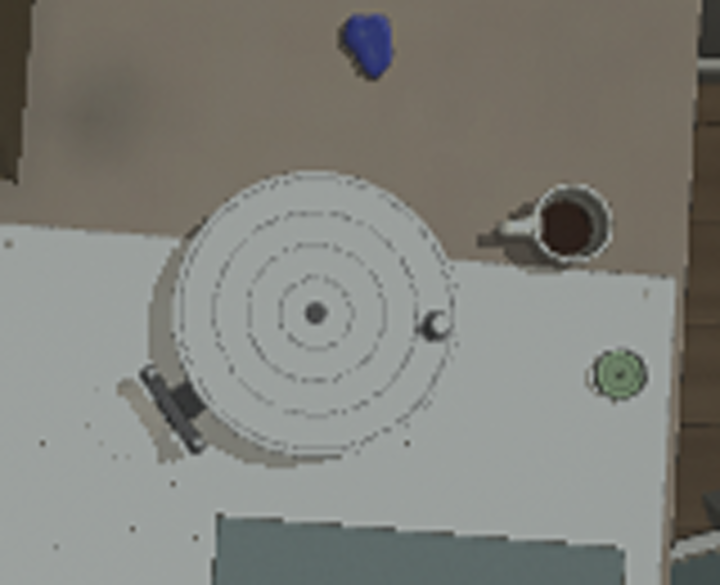

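Measured: axis at (502.5, -330), fork direction 2.175 rad, and stud direction -1.67 rad, so the wheel is at about 2.44. Heights and radii match the given sizes. The stud gets pushed along world +x. First I pre-position behind it.

step_arm([
  [[47, -19, 0], 0],
  [[47, -19, 0], 0],
  [[47, -19, 0], 0],
  [[48, -19, 0], 0],
  [[48, -19, 0], 0],
  [[48, -18, 0], 0],
  [[48, -18, 0], 0],
  [[0, 0, 35], 7.4],
  [[0, 0, 35], 7.4],
  [[0, 0, 30], 0],
  [[0, 0, 0], 0],
], jaw=0, force=10)

```text
t: 1.48
eef_pos: [452.7, -415.5, 136.2]
tcp_rot: [-0.002, 1.0, -0.0, -0.002]
ft_force: [0.7, -0.1, 1.2]
width: 0.007
grip_force: 0.0
```

step_arm([
  [[0, 0, 30], 0],
  [[0, 0, 27], 0],
  [[0, 0, 0], 0],
  [[0, 0, 0], 0],
])

```text
t: 1.98
eef_pos: [455.2, -417.7, 83.5]
tcp_rot: [0.001, 1.0, -0.0, 0.001]
ft_force: [0.6, -0.2, 0.2]
width: 0.005
grip_force: 0.0
```

Run:
```python
from h import *
b=bot.camera("side");a=bot.camera("top")
i=cv2.resize(b["image"][150:300,180:340],None,fx=2.4,fy=2.4);j=cv2.resize(a["image"][130:280,210:370],None,fx=2.4,fy=2.4)
cv2.imwrite("pics/d.png",np.hstack([i,j]));s=bot.state();print(s["t"],s["eef_pos"],s["ft_force"])
```

```text
2.075 [ 455.20279286 -417.77282106   83.50337042] [-0.86775217  0.55791182 -0.11117964]
```

View pics/d.png

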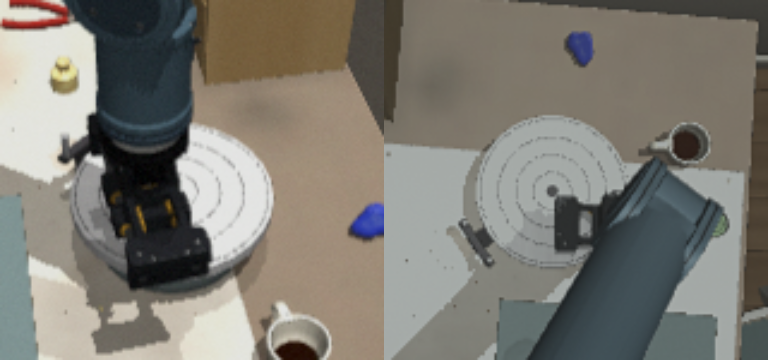

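The finger sits behind the stud with clear space around it (top view: gripper at 575,222, stud under the arm's flank). Now the flick, with the finger lifted away afterwards.

step_arm([
  [[8, 0, 3], 0],
  [[18, 0, 0], 0],
  [[25, -2, 0], 0],
  [[19, -2, 0], 0],
  [[2, 0, -35], 0],
  [[-15, 0, -45], 0],
  [[-10, -20, 0], 0],
  [[-3, -22, 0], 0],
  [[0, 0, 0], 0],
])

```text
t: 3.2
eef_pos: [499.3, -369.2, 159.2]
tcp_rot: [-0.0, 1.0, 0.001, 0.0]
ft_force: [0.4, -0.8, -0.4]
width: 0.004
grip_force: 0.0
```

```bash
cat >> h.py <<'E'
C=np.array([502.5,-330.]);FK=2.175
def stud(name):
    t=bot.state()["t"];c=bot.camera(name);P=cloud(c).reshape(-1,3)
    r=np.hypot(*(P[:,:2]-C).T);m=(P[:,2]>84)&(P[:,2]<106)&(r>76)&(r<100)
    Q=P[m];e=bot.state()["eef_pos"]
    if len(Q)<4: return t,len(Q),None,c
    q=Q.mean(0)[:2]-C
    return t,len(Q),(np.arctan2(q[1],q[0])-FK)%(2*np.pi),c,np.hypot(*Q[:,:2].std(0))
E
cat > look.py <<'E'
from h import *
import sys
for k in range(int(sys.argv[1])):
    for n in ("top","side"):
        s=stud(n);print(n,round(s[0],3),s[1],s[2],s[4] if s[2] is not None else "")
        if k==0: cv2.imwrite("pics/l_%s_%.2f.png"%(n,s[0]),s[3]["image"])
s=bot.state();print(s["t"],s["eef_pos"],s["ft_force"])
E
python3 look.py 3
```

```text
top 3.2 17 4.623585156820646 5.167782098074451
side 3.25 0 None 
top 3.3 16 4.862857639942371 5.17382379810271
side 3.35 0 None 
top 3.4 14 5.103949750245571 4.665812672286826
side 3.45 0 None 
3.5 [ 498.31488621 -371.9131826   158.58458963] [ 0.24185562 -0.51482839 -0.25043307]
```

The wheel is running at about 2.4 rad/s with the finger clear. Now I lower to a hover inside the clear radius and keep observing.

step_arm([
  [[2, 0, 25], 0],
  [[0, 0, 25], 0],
  [[0, 0, 20], 0],
  [[0, 0, 8], 0],
  [[0, 0, 0], 0],
])

```text
t: 4.12
eef_pos: [500.2, -371.0, 80.4]
tcp_rot: [-0.0, 1.0, -0.0, -0.0]
ft_force: [1.3, -0.5, -0.3]
width: 0.003
grip_force: 0.0
```

```bash
python3 look.py 6
```

```text
top 4.125 12 0.47336083343619784 4.465373049535065
side 4.175 38 0.65495822458811 5.516207937827408
top 4.225 0 None 
side 4.275 37 0.8846954666787772 4.909625305235225
top 4.325 0 None 
side 4.375 40 1.1073548049992903 5.45982886424075
top 4.425 0 None 
side 4.475 40 1.3322599468888265 5.2571757412622935
top 4.525 0 None 
side 4.575 41 1.5525413912309878 5.340222231210641
top 4.625 0 None 
side 4.675 45 1.7634359087044604 5.444579928106385
4.725 [ 500.34597169 -370.96152886   80.79214827] [ 0.13046624 -0.80071111 -0.49169672]
```

step_arm([
  [[0, 0, 3], 0],
  [[0, 0, 3], 0],
  [[0, 0, 0], 0],
  [[0, 0, 0], 0],
  [[0, 0, 0], 0],
  [[0, 0, 0], 0],
  [[0, 0, 0], 0],
  [[0, 0, 0], 0],
  [[0, 0, 0], 0],
])

```text
t: 5.85
eef_pos: [500.3, -371.0, 74.7]
tcp_rot: [0.0, 1.0, -0.0, 0.0]
ft_force: [-1.4, -0.2, -0.1]
width: 0.007
grip_force: 0.0
```

```bash
python3 look.py 8
```

```text
top 5.85 15 4.223934849040129 5.045006589808029
side 5.9 34 4.275629787178826 5.437749691039028
top 5.95 14 4.422759691190375 4.973975262731222
side 6.0 31 4.480735142417898 5.152582037022823
top 6.05 17 4.625003262232049 5.204150803225355
side 6.1 33 4.67626386617248 5.352680477873255
top 6.15 16 4.824666263746302 5.029686545888326
side 6.2 15 4.850229084647319 3.3843348993728855
top 6.25 16 5.019264420735078 5.12590434150964
side 6.3 0 None 
top 6.35 18 5.20744485355555 5.325141230947696
side 6.4 0 None 
top 6.45 15 5.396780004351301 4.946390543517575
side 6.5 0 None 
top 6.55 16 5.59424135668071 5.115539903302778
side 6.6 0 None 
6.65 [ 500.32382802 -370.94058543   74.69944957] [-0.49152796 -0.00300415 -0.01543947]
```

The second pass is coming at about 1.86 rad/s. I let it go, since it will be slower on a later one.

step_arm([
  [[0, 0, 0], 0],
  [[0, 0, 0], 0],
  [[0, 0, 0], 0],
  [[0, 0, 0], 0],
  [[0, 0, 0], 0],
  [[0, 0, 0], 0],
  [[0, 0, 0], 0],
  [[0, 0, 0], 0],
  [[0, 0, 0], 0],
  [[0, 0, 0], 0],
  [[0, 0, 0], 0],
  [[0, 0, 0], 0],
])

```text
t: 8.15
eef_pos: [500.3, -371.0, 74.7]
tcp_rot: [0.0, 1.0, -0.0, -0.0]
ft_force: [-0.2, 1.1, 0.4]
width: 0.003
grip_force: 0.0
```

step_arm([
  [[0, 0, 0], 0],
  [[0, 0, 0], 0],
  [[0, 0, 0], 0],
  [[0, 0, 0], 0],
  [[0, 0, 0], 0],
  [[0, 0, 0], 0],
  [[0, 0, 0], 0],
  [[0, 0, 0], 0],
  [[0, 0, 0], 0],
])

```text
t: 9.28
eef_pos: [500.4, -371.0, 74.7]
tcp_rot: [0.0, 1.0, -0.0, 0.0]
ft_force: [-0.4, 0.3, 0.5]
width: 0.007
grip_force: 0.0
```

```bash
python3 look.py 6
```

```text
top 9.275 14 4.071842812921872 4.875672080458096
side 9.325 35 4.093042137482248 5.18843824692201
top 9.375 16 4.232318699685096 4.990028131820636
side 9.425 33 4.259569758605853 4.739777330694527
top 9.475 15 4.381986946922204 4.902485907694817
side 9.525 31 4.409224246927812 4.940550993534027
top 9.575 15 4.535710946036912 5.021585105914886
side 9.625 33 4.573629381204827 5.362038781579896
top 9.675 15 4.6927456478641965 4.9167952451165
side 9.725 33 4.726316743594394 5.095190175325943
top 9.775 16 4.837526246604687 5.113946225122986
side 9.825 15 4.8437830909886515 3.4317564146937647
9.875 [ 500.28514451 -370.9597534    74.67869235] [ 0.31736342 -0.23511834  0.51386371]
```

Deceleration is about 0.12 rad/s². The pass after next should come at roughly 0.8 rad/s, which is easier to time, so I wait for it.

step_arm([
  [[0, 0, 0], 0],
  [[0, 0, 0], 0],
  [[0, 0, 0], 0],
  [[0, 0, 0], 0],
  [[0, 0, 0], 0],
  [[0, 0, 0], 0],
  [[0, 0, 0], 0],
  [[0, 0, 0], 0],
  [[0, 0, 0], 0],
  [[0, 0, 0], 0],
  [[0, 0, 0], 0],
  [[0, 0, 0], 0],
])

```text
t: 11.38
eef_pos: [500.3, -370.9, 74.7]
tcp_rot: [-0.0, 1.0, -0.0, -0.0]
ft_force: [0.2, 0.8, -0.4]
width: 0.005
grip_force: 0.0
```

step_arm([
  [[0, 0, 0], 0],
  [[0, 0, 0], 0],
  [[0, 0, 0], 0],
  [[0, 0, 0], 0],
  [[0, 0, 0], 0],
  [[0, 0, 0], 0],
  [[0, 0, 0], 0],
  [[0, 0, 0], 0],
  [[0, 0, 0], 0],
  [[0, 0, 0], 0],
  [[0, 0, 0], 0],
  [[0, 0, 0], 0],
])

```text
t: 12.88
eef_pos: [500.3, -371.0, 74.7]
tcp_rot: [0.0, 1.0, -0.0, -0.0]
ft_force: [-0.4, -0.4, 0.6]
width: 0.002
grip_force: 0.0
```

step_arm([
  [[0, 0, 0], 0],
  [[0, 0, 0], 0],
  [[0, 0, 0], 0],
  [[0, 0, 0], 0],
  [[0, 0, 0], 0],
  [[0, 0, 0], 0],
  [[0, 0, 0], 0],
  [[0, 0, 0], 0],
])

```text
t: 13.88
eef_pos: [500.3, -371.0, 74.7]
tcp_rot: [0.0, 1.0, -0.0, -0.0]
ft_force: [0.1, -0.3, -0.4]
width: 0.005
grip_force: 0.0
```

```bash
python3 look.py 4
```

```text
top 13.875 15 3.850843605168062 4.872107280698764
side 13.925 37 3.8595716014785952 5.252063990178879
top 13.975 17 3.964051288178052 5.138079024794385
side 14.025 37 3.9612457782148507 5.212143404357552
top 14.075 15 4.076164767873046 5.014977498882668
side 14.125 32 4.069808666464309 4.769686547991821
top 14.175 17 4.171534038306305 5.129641950243089
side 14.225 36 4.173232190596669 5.161858353284903
14.275 [ 500.34241765 -370.92817215   74.70114809] [-0.45094641 -0.19240676 -0.28668284]
```

step_arm([
  [[0, 0, 1], 0],
  [[0, 0, 1], 0],
  [[0, 0, 1], 0],
  [[0, 0, 0], 0],
  [[0, 0, 0], 0],
  [[0, 0, 0], 0],
  [[0, 0, 0], 0],
  [[0, 0, 0], 0],
  [[0, 0, 0], 0],
  [[0, 0, 0], 0],
])

```text
t: 15.52
eef_pos: [500.3, -371.0, 71.7]
tcp_rot: [0.0, 1.0, -0.0, -0.0]
ft_force: [-0.3, -0.0, 0.6]
width: 0.005
grip_force: 0.0
```

```bash
sed -i 's/("top","side")/("top",)/' look.py; python3 look.py 4
```

```text
top 15.525 16 5.5043258418531575 5.032463828021925
top 15.575 16 5.54914276059944 5.057487150497206
top 15.625 16 5.593197166956429 4.947449663522396
top 15.675 16 5.6426129199924695 5.171073894318119
15.725 [ 500.33756849 -370.96300975   71.70692128] [ 0.61002074 -0.69625082  0.08406789]
```

Predicted crossing is t≈16.42 at about 0.85 rad/s, so I time the press to touch at about 16.34.

step_arm([
  [[0, 0, 0], 0],
  [[0, 0, 0], 0],
  [[0, 0, 0], 0],
  [[0, 0, 0], 0],
  [[0, 0, 5], 0],
  [[0, 0, 1], 0],
  [[0, 0, 0], 0],
  [[0, 0, 0], 0],
])

```text
t: 16.73
eef_pos: [502.9, -371.5, 68.5]
tcp_rot: [0.001, 1.0, 0.0, 0.002]
ft_force: [-1.9, 2.9, 19.4]
width: 0.006
grip_force: 9.1
```

```bash
python3 look.py 3
```

```text
top 16.725 14 6.252577748802006 4.6683058852126305
top 16.775 14 6.252626181877124 4.756895708908621
top 16.825 15 6.254092797776733 4.911761543294928
16.875 [ 502.93797846 -371.54227397   68.46412659] [-0.90696347  2.84613939 18.32474286]
```

step_arm([
  [[0, 0, 0], 0],
  [[0, 0, 0], 0],
  [[0, 0, 0], 0],
  [[0, 0, 0], 0],
])

```text
t: 17.38
eef_pos: [502.9, -371.5, 68.5]
tcp_rot: [0.001, 1.0, 0.0, 0.002]
ft_force: [-0.6, 2.5, 18.3]
width: 0.006
grip_force: 9.1
```

Run:
```python
from h import *
s=stud("top");print(s[:3]);b=stud("side");print(b[:3],bot.state()["ft_force"])
cv2.imwrite("pics/e.png",np.hstack([cv2.resize(c["image"][130:280,180:340],None,fx=2.4,fy=2.4) for c in (s[3],b[3])]))
```

```text
(17.375, 15, np.float64(6.254238726750098))
(17.425, 37, np.float64(6.27621450999614)) [-1.41585276  3.59850296 18.83461185]
```

View pics/e.png

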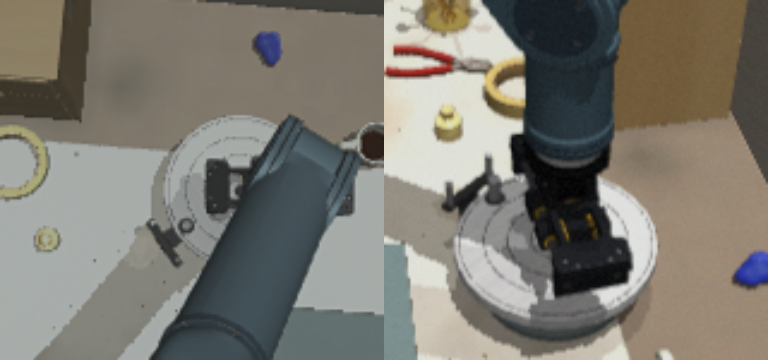

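The stud (187,226 in the top half) rests midway between the prongs, the finger is pressed on the disc at about 18 N, and the nearby objects in view have not moved.

```bash
python3 -c "
from workcell import bot
print(bot.sign_off())"
```

```text
the job is handed in; nothing more can be done
None
```

The job is handed in at about 17.5 s: I flicked the wheel to about 2.4 rad/s, it passed the fork three times untouched, and one touch on the fourth pass stopped the stud between the prongs (within about 0.03 rad of the midpoint), with the fingertip still pressing at about 18 N.

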